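Lay the spatula in the lamp tray and hold the dead-man lever

ROBOT

A 7-joint arm with a two-finger parallel gripper is mounted at the origin on the work surface; the furniture and walls round the work are solid. World frame = base frame: x ahead of the robot, y to its left, z up, the work surface at z = 0. Lengths are in m, angles in rad, forces in N, time in s.
With the tool pointing down it reaches from about 0.4 to 0.9 m from the base axis. Payload 5.6 kg.
Tool frame: the origin (TCP) lies midway between the tips of the shut fingers; the grasp point (between the pads) lies 19 mm behind it; z points along the fingers, y is the direction in which the jaws open and shut (so a half turn about z gives the same grasp; the last joint's range is limited). The gripper opens to 92 mm and grips with 3 to 60 N. Pads are 20 mm wide; open, the fingers measure 128 mm over their backs; the gripper's body (75 mm by 189 mm) begins 69 mm behind the grasp point.
Start: joints at [1.161, 0.468, -0.012, 1.603, 0.006, 1.071, -0.056], TCP at [0.233, -0.607, 0.215] pointing down, gripper open.
Joint ranges: [-2.53, 2.53], [-0.31, 2.02], [-1.57, 1.55], [0.28, 2.44], [-1.29, 4.43], [0.15, 1.84], [-2.92, 2.92]. Speed limits (rad/s): [2.57, 2.57, 3.14, 3.14, 3.14, 3.14, 3.14].

INTERFACE

Orientations are given as a rotation vector (axis times angle).
In Python, from rig import * gives the robot as it stands. The module is installed in compiled form; this text tells all that it offers.
- The arm moves only by the tool carry_out, never from a script. Its argument "motion" is text: rows parted by semicolons, each of 5 numbers parted by spaces: the opening, from 0 (shut) to 1 (fully open), then the shift along the tool's x, y, z in m, then the turn about the tool's z in degrees. A call has 1 to 10 rows; each row is the pose to reach, as a shift and turn from the pose measured when the call began, along the tool's axes at that moment; what a row does not reach only later rows make up. A row lasts 1/8 s, in which the tool goes at most 62.5 mm and 10.7 degrees, less where a joint would pass 70% of its speed; a pose out of reach is approached as far as the arm can. A call with a gripper value outside its range is refused whole. The fingers move at their own pace and stop on an object; "squeeze" is the grip in N (left out, the last holds). Time passes only in rows, so rows that repeat a pose let the fingers close. It gives the time, the measured TCP pose, the force and the opening at its end, in the units of the state.
- sense(): the state, without advancing time (a new reading comes with each control period).
- get_image(name): name is "scene" or "side" or "wrist"; returns a dict with "frame" (384x512x3 uint8, blue, green, red), "K" (3x3 intrinsics, pixels), "R" (3x3) and "t" (3): a world point X has camera coordinates R X + t. Camera axes: x right, y down, z forward; pixel columns grow to the right and rows downward; lengths in m; the calibration is good to about 2 mm. A picture is of the moment at which its call begins. There is no depth.
- sign_off(): hands the job in, once; it reports no verdict.
The state is a dict: "t": time; "joint_positions": joint angles; "qvel": joint speeds; "effort": joint torques, N m; "tool_pos": TCP position; "eef_rot": TCP orientation; "contact_force": force on the tool from outside, world axes, zero at the start; "torque": the same for the moment, N m; "grip_width": finger opening in m.
Only numpy, scipy, OpenCV 4.12 (cv2) and the standard library are available. Lean on these libraries where they do the work, as an engineer would, in place of code of your own. Each camera call takes 0.05 s, during which the arm holds its last target.

TASK

Lay the steel spatula flat in the long compartment of the sterilising-lamp tray and let go of it. Then press the sprung dead-man lever down half way, until its arm is level, and keep it held there: the program finishes while still holding the lever. Never push the lever down to its bottom stop, which trips the cut-out, and leave the petri dish, the timer and the tape roll where they are.

Things in the scene. Friction and masses are not known exactly. Their poses are not given: they have to be found in the camera images.
- spatula: Thin straight steel double spatula lying flat on the worktop: 210 long, 12 wide, 5 thick, 25 g. Origin on its underside at mid width, near mid length (106 mm from the -y end, about the centre of mass). Its long axis is its own y; z is up. Either way round will do in the compartment.
- tray: Steriliser tray, grey floor and white walls, fixed, 150 (x) x 262 (y) mm, standing left or right of the spatula. Origin at worktop height; its y, roughly away from the robot, runs along the long compartment. A lamp bar 52 high runs along its +x side, 60 to 84 from the origin; between it and the compartment are two 44 mm square pockets with a stopper in each (32 high), 99 to either side of the middle.
- tray_lane (a point): Centre of the floor of the tray's long compartment, 5 mm above the worktop. The compartment is 28 mm wide (along the point's x) and 238 mm long (along y), inside measures; its walls are 4 thick and 13 high above the floor. Both long walls are missing over the middle 70 mm, so that fingers can go down to the floor there on both sides of the tool; the floor plate runs on at the same height, from 37 mm on the -x side to 88 mm on the lamp side.
- switch: Grey dead-man switch, fixed to the worktop on the other side of the spatula from the tray: base plate 170 (x) x 80 (y) x 10 mm, with two upright cheeks 78 high at its far end that carry the lever between them. Origin at worktop height, 55 mm from the plate's far edge; the lever points from the pivot along the switch's -x, toward the robot.
- lever_pivot (a point): The lever's pivot axis, 62 mm above the worktop, along the switch's y. Fixed.
- lever_pad (a point): Centre of the top face of the white ribbed pad (40 x 40 x 12 mm) at the end of the steel lever. It moves with the lever: it lies 100 mm from the pivot along the lever and 8 mm above the lever's centre line; so with the lever released it is about 104 mm above the worktop, and with the lever level it is 70 mm above the worktop and 100 mm from the pivot horizontally.
- lever (a joint): Lever angle, rad: 0 released (a spring holds it up, its arm rising 0.35 rad above level toward the robot), 0.35 arm level (half way), 0.70 down on its bottom stop. Growing as it is pressed. The spring pushes back with about 3 N at the pad at the start, 7 N when level and 11 N at the bottom.
- petri_dish: Bystander: closed petri dish, 69 across, 16 high, loose at the far right. Origin at the centre of its underside.
- timer: Bystander: small flat timer, 70 x 62 x 18 mm, loose between the robot and the spatula. Origin at the centre of its underside.
- tape_roll: Bystander: roll of tape lying flat, 68 across, 19 high, loose between the robot and the spatula. Origin at the centre of its underside.

How it is judged:
On the way, in this order (a step that is already met when the one before it is completed fails the run):
1. the spatula lies flat in the long compartment, let go (x of spatula in the frame of tray_lane between -0.011 and 0.011 m and y of spatula in the frame of tray_lane between -0.035 and 0.035 m and z of spatula in the frame of tray_lane between -0.003 and 0.008 m and angle between the z axis of spatula and the z axis of tray_lane, either way round below 0.05 rad and angle between the y axis of spatula and the y axis of tray_lane, either way round below 0.12 rad and contact force between the fingers and spatula below 0.1 N and linear speed of spatula below 0.02 m/s), for 0.2 s.
2. the lever is held level (value of joint lever between 0.25 and 0.45 rad and contact force between any of the fingers, the arm and lever above 1.5 N), for 0.5 s.
At the end, for the whole second after the job is handed in: The robot is still pressing the lever (over 1.5 N) and holds its angle between 0.25 and 0.45 rad (level within 0.1 rad, about 10 mm at the pad); the spatula lies flat, untouched, on the floor of the long compartment (within 0.05 rad of flat) (all of step 2 and contact force between the fingers and spatula below 0.1 N and x of spatula in the frame of tray_lane between -0.011 and 0.011 m and y of spatula in the frame of tray_lane between -0.035 and 0.035 m and z of spatula in the frame of tray_lane between -0.003 and 0.008 m and angle between the z axis of spatula and the z axis of tray_lane, either way round below 0.05 rad and angle between the y axis of spatula and the y axis of tray_lane, either way round below 0.12 rad); the arm keeps its last pose, push and grip.
It fails at once if the lever is pushed past 0.62 rad, to its bottom stop (value of joint lever above 0.62 rad).
It fails at once if the petri dish is shifted by more than 25 mm (distance of petri_dish from where it was at the start of the episode above 0.025 m).
It fails at once if the timer is shifted by more than 25 mm (distance of timer from where it was at the start of the episode above 0.025 m).
It fails at once if the tape roll is shifted by more than 25 mm (distance of tape_roll from where it was at the start of the episode above 0.025 m).
It also fails if it takes over 48 s, if anything falls off the work surface, if the arm or the gripper's body presses on something with over 40 N, if the wrist force passes 120 N, or if a joint passes its speed limit or range.

## Working session

There is one attempt and no reset: what is moved stays moved. The work goes in short steps, Python scripts to look and compute and a tool call to move; the robot and the scene stay as the last step left them, time stands still between calls to the robot, and variables do not carry over. Pictures are saved under pics/ and viewed, and the job is handed in when it is done.

Besides the shell and the picture viewer there is one more tool, called after "Request:" as name(argument=value, ...), one argument or row to a line, values as JSON. carry_out: Moves the arm, as the interface text tells. Its arguments: {"type":"object","properties":{"motion":{"type":"string"},"squeeze":{"type":"number"}},"required":["motion"]}

```bash
mkdir -p pics; cat > h.py <<'E'
from rig import *
import numpy as np, cv2
def snap(n,f):
    d=get_image(n); cv2.imwrite('pics/'+f,d['frame']); np.savez('pics/'+f[:-4]+'.npz',K=d['K'],R=d['R'],t=d['t'],frame=d['frame']); return d
def back(d,u,v,z):
    K,R,t=np.array(d['K']),np.array(d['R']),np.array(d['t'])
    r=R.T@np.linalg.inv(K)@np.array([u,v,1.]); c=-R.T@t
    return c+r*(z-c[2])/r[2]
def proj(d,X):
    p=np.array(d['K'])@(np.array(d['R'])@np.array(X)+np.array(d['t'])); return p[:2]/p[2]
E
python3 - <<'E'
from h import *
for n in ['scene','side','wrist']:
    d=snap(n,n+'0.png'); print(n,-np.array(d['R']).T@d['t'])
s=sense(); print(s['t'],s['tool_pos'],s['eef_rot'],s['grip_width'],s['contact_force'])
E
```

```text
scene [-0.28532757  0.52315014  1.13508611]
side [ 0.22831575 -1.38101191  0.70733655]
wrist [ 0.30951687 -0.57677071  0.38422621]
0.15 [ 0.2329171  -0.60635515  0.21387905] [-3.08763433e+00 -5.72650012e-01  5.36532850e-04] 0.09195860121870231 [ 0.78257076 -0.16069429 -0.25723037]
```

View pics/scene0.png

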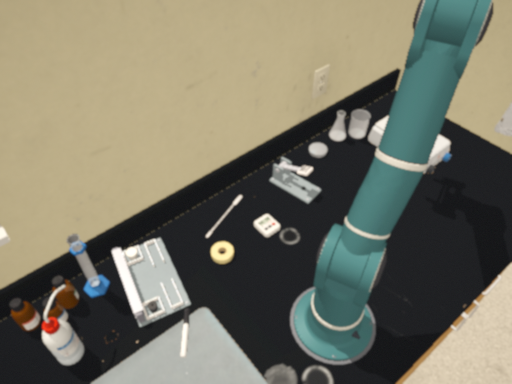

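View pics/side0.png

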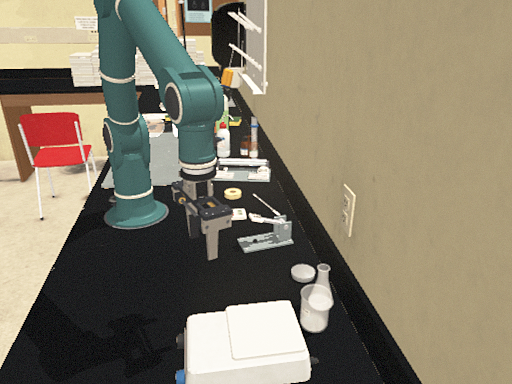

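View pics/wrist0.png

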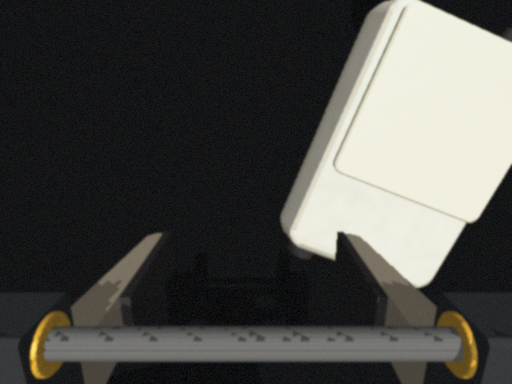

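The scene view shows the spatula at about (207,236)–(240,197), the tray around (150,280), the switch around (295,182), the timer at (266,225), the tape at (222,252) and the dish at (318,150). I'll zoom in next.

```bash
python3 - <<'E'
from h import *
d=np.load('pics/scene0.npz'); f=d['frame']
cv2.imwrite('pics/sc_a.png',cv2.resize(f[225:335,100:200],None,fx=5.4,fy=5.4,interpolation=cv2.INTER_CUBIC))
cv2.imwrite('pics/sc_b.png',cv2.resize(f[140:265,195:335],None,fx=4.7,fy=4.7,interpolation=cv2.INTER_CUBIC))
for n,u,v,z in [('sp1',207,236,0),('sp2',240,197,0),('timer',266,225,.018),('tape',222,252,.019),('dish',318,150,.016),('tray',150,280,0),('switch',295,185,0)]: print(n,back(d,u,v,z).round(3))
E
```

```text
sp1 [0.458 0.093 0.   ]
sp2 [ 0.521 -0.093  0.   ]
timer [ 0.36  -0.072  0.018]
tape [0.366 0.101 0.019]
dish [ 0.508 -0.461  0.016]
tray [0.434 0.318 0.   ]
switch [ 0.441 -0.279  0.   ]
```

View pics/sc_a.png

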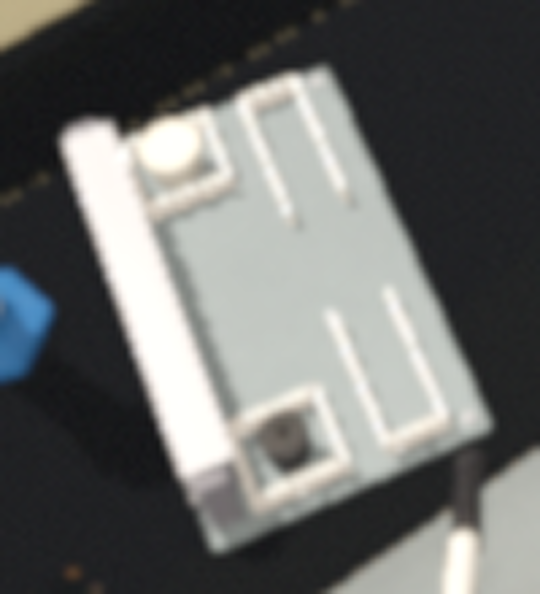

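View pics/sc_b.png

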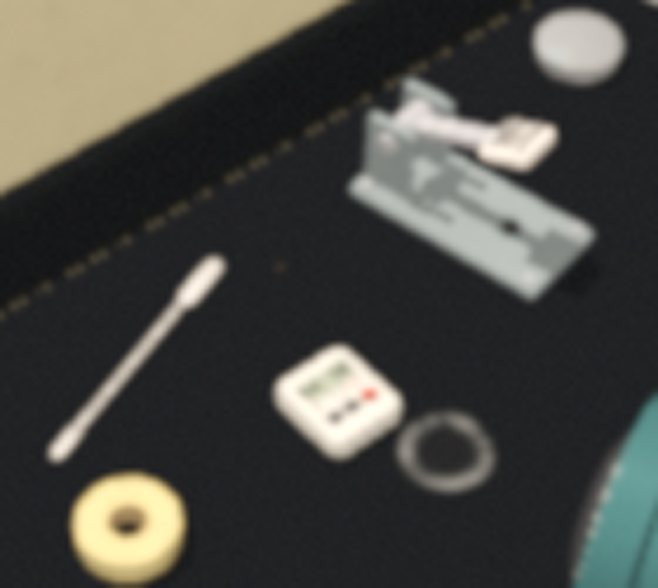

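```bash
cat >> h.py <<'E'
from scipy.spatial.transform import Rotation as Ro
def plan(target,jaw=None,s=None):
    """shift in tool axes to world TCP target; turn so tool y is along jaw direction angle (deg, world, mod 180)"""
    s=s or sense(); R=Ro.from_rotvec(s['eef_rot']).as_matrix()
    sh=R.T@(np.array(target)-s['tool_pos'])
    out='shift '+str(sh.round(4))
    a=np.degrees(np.arctan2(R[1,1],R[0,1])); out+=' toolY az %.1f tilt %.2f'%(a,np.degrees(np.arccos(-R[2,2])))
    if jaw is not None:
        w=(jaw-a+90)%180-90; out+=' worldturn %.1f -> tool turn %.1f'%(w,-w)
    print(out, 'q',np.round(s['joint_positions'],2),'t',round(s['t'],2))
E
python3 - <<'E'
from h import *
s=sense();print(Ro.from_rotvec(s['eef_rot']).as_matrix().round(3))
d=np.load('pics/scene0.npz')
P=lambda u,v,z,o,k: back(d,o[0]+(u+.5)/k-.5,o[1]+(v+.5)/k-.5,z).round(4)
A=lambda u,v,z:P(u,v,z,(100,225),5.4); B=lambda u,v,z:P(u,v,z,(195,140),4.7)
print('lane corners top z=.018',[A(*p,.018) for p in [(248,97),(295,80),(387,445),(440,415)]])
print('ends gap',[A(*p,.018) for p in [(293,218),(347,195),(332,315),(390,292)]])
print('plate corners',[A(*p,.005) for p in [(325,68),(492,425),(220,550)]])
print('sp',B(58,452,.003),B(215,265,.003))
print('switch plate',[B(*p,.01) for p in [(352,188),(532,298),(592,235)]],'pad',B(520,142,.104))
plan([.49,0,.25],19)
E
```

```text
[[ 0.933  0.359 -0.001]
 [ 0.359 -0.933  0.001]
 [-0.    -0.001 -1.   ]]
lane corners top z=.018 [array([0.5477, 0.2628, 0.018 ]), array([0.5409, 0.2356, 0.018 ]), array([0.31 , 0.32 , 0.018]), array([0.3069, 0.2896, 0.018 ])]
ends gap [array([0.4599, 0.2856, 0.018 ]), array([0.4537, 0.2545, 0.018 ]), array([0.3935, 0.3014, 0.018 ]), array([0.3857, 0.2698, 0.018 ])]
plate corners [array([0.5467, 0.214 , 0.005 ]), array([0.2915, 0.269 , 0.005 ]), array([0.3216, 0.4139, 0.005 ])]
sp [0.4565 0.0941 0.003 ] [ 0.5219 -0.0952  0.003 ]
switch plate [array([ 0.5118, -0.2206,  0.01  ]), array([ 0.3456, -0.2477,  0.01  ]), array([ 0.3614, -0.3258,  0.01  ])] pad [ 0.4032 -0.2803  0.104 ]
shift [ 0.4574 -0.4739 -0.0355] toolY az -69.0 tilt 0.08 worldturn 88.0 -> tool turn -88.0 q [ 1.16  0.47 -0.01  1.6   0.01  1.07 -0.06] t 0.15
```

Request:
carry_out(
  motion="1 0.05 -0.05 -0.03 -10;1 0.10 -0.10 -0.03 -20;1 0.145 -0.145 -0.03 -30;1 0.19 -0.19 -0.03 -40;1 0.235 -0.24 -0.03 -50;1 0.28 -0.285 -0.03 -60;1 0.325 -0.335 -0.03 -70;1 0.37 -0.38 -0.03 -80;1 0.415 -0.43 -0.03 -88;1 0.457 -0.474 -0.03 -88",
)

```text
t: 1.4
tool_pos: [0.4752, -0.0342, 0.2446]
eef_rot: [-1.823, -2.558, -0.001]
contact_force: [0.7, 0.1, -0.1]
grip_width: 0.0918
```

```bash
python3 - <<'E'
from h import *
d=snap('wrist','w1.png');print(-d['R'].T@d['t'],d['R'].round(3))
plan([.489,0,.2],19)
E
```

```text
[0.4503323  0.04270415 0.41511863] [[ 0.945  0.327 -0.001]
 [ 0.314 -0.906  0.283]
 [ 0.092 -0.268 -0.959]]
shift [0.0196 0.0188 0.0454] toolY az 19.6 tilt 0.40 worldturn -0.6 -> tool turn 0.6 q [ 0.55  0.2  -0.63  1.95  0.13  1.03  0.21] t 1.45
```

View pics/w1.png

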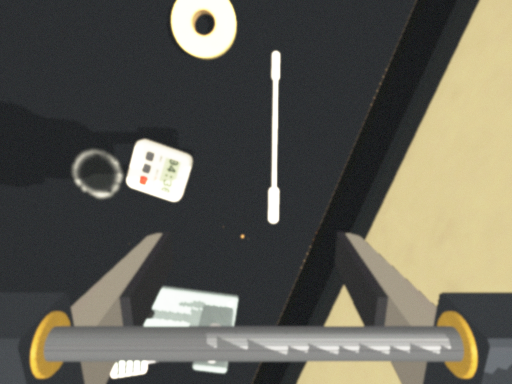

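The wrist view shows the spatula running from (275.5,51) to (273.5,222), with the timer at (160,170) and the tape at (204,22), both clear of the grasp.

```bash
python3 - <<'E'
from h import *
d=np.load('pics/w1.npz')
g=d['frame'][30:240,255:300].min(axis=2)>140
ys,xs=np.nonzero(g); print(ys.min()+30,ys.max()+30)
top=xs[ys<22+12].mean()+255; m=ys+30>200; bot=xs[m].mean()+255
a=back(d,275.5,50.5,.004);b=back(d,273.6,222.5,.004);print(a,b,np.linalg.norm(a-b))
pts=np.array([back(d,x+255,y+30,.004)[:2] for x,y in zip(xs,ys)])
(vx,vy,x0,y0)=cv2.fitLine(pts.astype(np.float32),cv2.DIST_L2,0,.01,.01).ravel()
az=np.degrees(np.arctan2(vy,vx));t=(pts-[x0,y0])@[vx,vy];mid=np.array([x0,y0])+np.array([vx,vy])*(t.min()+t.max())/2
print(az,mid,np.ptp(t))
plan([*mid,.06],az+90)
plan([*mid,.002],az+90)
for n,p in [('timer',(160,170)),('tape',(204,22))]: print(n,back(d,*p,.018))
E
```

```text
51 223
[0.45646007 0.10135134 0.004     ] [ 0.52652716 -0.09681591  0.004     ] 0.2101895715799755
-70.77408 [0.49133201 0.00155912] 0.21037882954788853
shift [0.0196 0.0208 0.1855] toolY az 19.6 tilt 0.40 worldturn -0.4 -> tool turn 0.4 q [ 0.55  0.2  -0.63  1.95  0.13  1.03  0.21] t 1.45
shift [0.0193 0.0205 0.2435] toolY az 19.6 tilt 0.40 worldturn -0.4 -> tool turn 0.4 q [ 0.55  0.2  -0.63  1.95  0.13  1.03  0.21] t 1.45
timer [ 0.36929688 -0.07316857  0.018     ]
tape [0.37332275 0.10079099 0.018     ]
```

Request:
carry_out(
  motion="0.4 0.02 0.021 0.05 0.4;0.4 0.02 0.021 0.10 0.4;0.4 0.0195 0.0205 0.15 0.4;0.4 0.0195 0.0205 0.185 0.4;0.4 0.0195 0.0205 0.21 0.4;0.4 0.0193 0.0205 0.225 0.4;0.4 0.0193 0.0205 0.235 0.4;0.4 0.0193 0.0205 0.235 0.4",
)

```text
t: 2.45
tool_pos: [0.4912, 0.0014, 0.0104]
eef_rot: [-1.819, -2.56, -0.01]
contact_force: [-0.2, -0.5, -0.2]
grip_width: 0.037
```

```bash
python3 - <<'E'
from h import *
d=snap('wrist','w2.png')
plan([.4913,.0016,.0025],19.2); print(sense()['contact_force'])
E
```

```text
shift [ 0.0001 -0.0003  0.0083] toolY az 19.2 tilt 0.41 worldturn 0.0 -> tool turn -0.0 q [ 0.31  0.59 -0.46  2.09  0.47  0.56 -0.15] t 2.5
[ 0.07175366 -0.15905908 -0.52434003]
```

View pics/w2.png

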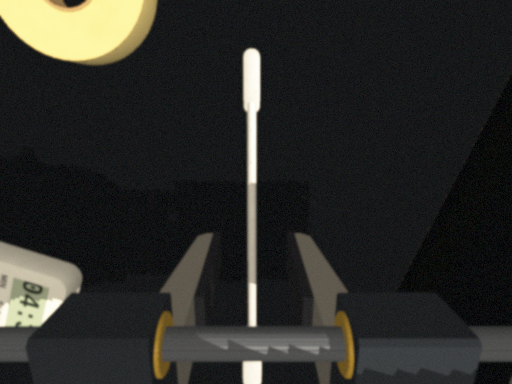

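The shaft (column 251) is centred between the fingers. Next: go down, then close.

Request:
carry_out(
  motion="0.4 0 0 0.005 0;0.4 0 0 0.0085 0;0.4 0 0 0.0085 0;0 0 0 0.0085 0;0 0 0 0.0085 0;0 0 0 0.0085 0;0 0 0 0.0085 0;0 0 0 0.0085 0",
  squeeze=20,
)

```text
t: 3.5
tool_pos: [0.4916, 0.0016, 0.0024]
eef_rot: [-1.82, -2.56, -0.011]
contact_force: [0.3, -0.3, 1.3]
grip_width: 0.0108
```

Request:
carry_out(
  motion="0 0 0 0 0;0 0 0 -0.02 0;0 0 0 -0.05 0;0 0 0 -0.10 0;0 0 0 -0.15 0;0 0 0 -0.15 0",
)

```text
t: 4.25
tool_pos: [0.4936, 0.0007, 0.1558]
eef_rot: [1.817, 2.555, 0.017]
contact_force: [0.7, -0.4, -0.8]
grip_width: 0.0105
```

```bash
python3 - <<'E'
from h import *
d=snap('wrist','w3.png'); print(sense()['grip_width'])
plan([.424,.22,.2],77)
E
```

```text
0.010367489456596428
shift [ 0.23    0.0082 -0.0456] toolY az 19.2 tilt 0.51 worldturn 57.8 -> tool turn -57.8 q [ 0.46  0.36 -0.62  2.01  0.27  0.85  0.03] t 4.3
```

View pics/w3.png

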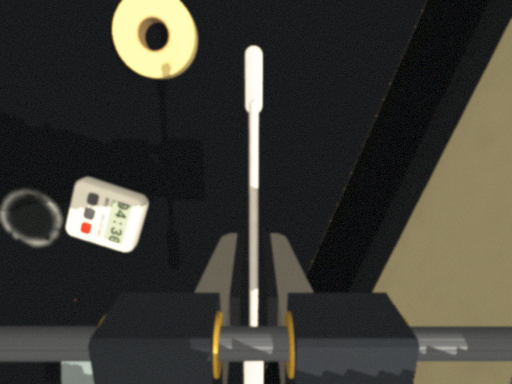

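Request:
carry_out(
  motion="0 0.02 0 -0.02 -10;0 0.05 0.01 -0.04 -20;0 0.09 0.02 -0.07 -30;0 0.13 0.03 -0.07 -40;0 0.17 0.04 -0.07 -50;0 0.21 0.05 -0.07 -58;0 0.21 0.05 -0.07 -58;0 0.21 0.05 -0.07 -58",
)

```text
t: 5.3
tool_pos: [0.4694, 0.2137, 0.2233]
eef_rot: [0.353, 3.117, 0.007]
contact_force: [0.4, -0.0, -1.5]
grip_width: 0.0104
```

```bash
python3 - <<'E'
from h import *
d=snap('wrist','w4.png'); print(sense()['grip_width'])
plan([.424,.278,.1],77)
E
```

```text
0.010271156587451421
shift [0.0596 0.0522 0.1236] toolY az 77.0 tilt 0.39 worldturn -0.0 -> tool turn 0.0 q [ 0.26  0.38 -0.92  1.88  0.35  1.04  0.55] t 5.35
```

View pics/w4.png

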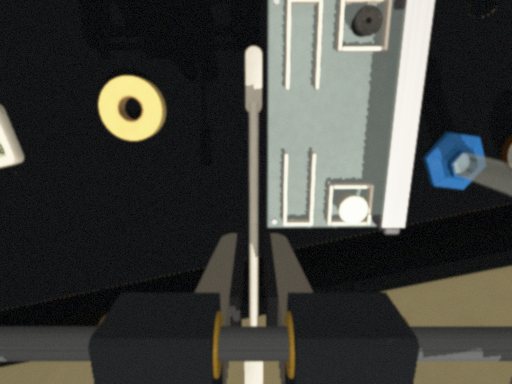

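```bash
python3 - <<'E'
from h import *
f=np.load('pics/w4.npz')['frame']
cv2.imwrite('pics/w4c.png',cv2.resize(f[0:240,255:345],None,fx=2.5,fy=2.5,interpolation=cv2.INTER_CUBIC))
cv2.imwrite('pics/w4d.png',cv2.resize(f[75:165,260:340],None,fx=6,fy=6,interpolation=cv2.INTER_CUBIC))
E
```

```text
(no output)
```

View pics/w4d.png

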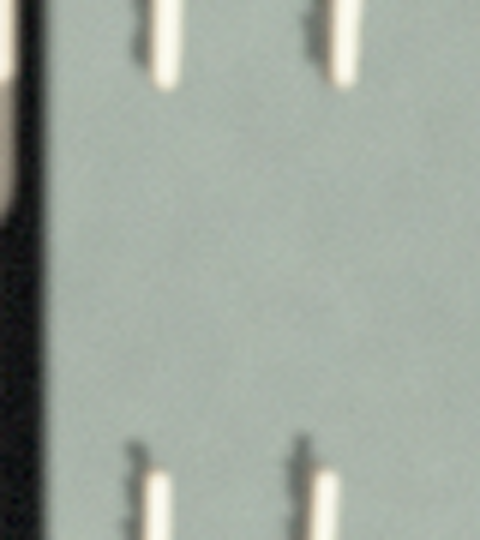

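View pics/w4c.png

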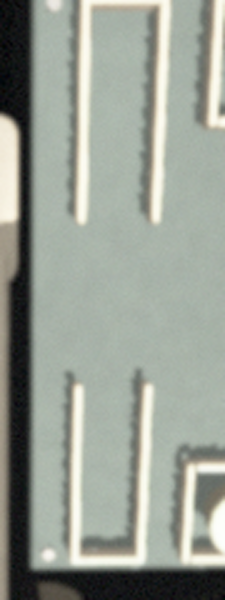

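```bash
python3 - <<'E'
from h import *
d=np.load('pics/w4.npz')
c=[back(d,u,v,.018)[:2] for u,v in [(287.7,89.5),(317.1,89.5),(286.3,153.2),(314.3,153.2)]]
c=np.array(c);print(c.round(4)); m=c.mean(0)
print('centre',m,'gap',np.linalg.norm(c[0]-c[2]),np.linalg.norm(c[1]-c[3]),'w',np.linalg.norm(c[0]-c[1]),np.linalg.norm(c[2]-c[3]))
e=[back(d,u,v,.018)[:2] for u,v in [(255+84/2.5,14/2.5),(255+159/2.5,14/2.5),(255+76/2.5,540/2.5),(255+146/2.5,540/2.5)]]
e=np.array(e); ax=e[:2].mean(0)-e[2:].mean(0); print('az',np.degrees(np.arctan2(ax[1],ax[0])),np.linalg.norm(ax),e.mean(0))
ax=c[:2].mean(0)-c[2:].mean(0); print('az',np.degrees(np.arctan2(ax[1],ax[0])))
for p in [(287.7-255)]: pass
# spatula in tool frame: tips
s=sense();R=Ro.from_rotvec(s['eef_rot']).as_matrix()
for uv in [(254.5,46)]:
    b=back(d,*uv,s['tool_pos'][2]+.002); print('sp tip in tool',R.T@(b-s['tool_pos']))
# ends in w3
E
```

```text
[[0.3918 0.2719]
 [0.3988 0.3029]
 [0.4592 0.257 ]
 [0.4663 0.2881]]
centre [0.42903956 0.27995227] gap 0.06906704199221847 0.0690984706440644 w 0.031773031680985324 0.03193759383774884
az 168.3360221039655 0.22579716539488048 [0.42677846 0.28036306]
az 167.57590805000703
sp tip in tool [ 0.10359446  0.00198851 -0.00244981]
```

```bash
python3 - <<'E'
from h import *
plan([.429,.28,.05],77.6)
E
```

```text
shift [0.0554 0.055  0.1736] toolY az 77.0 tilt 0.39 worldturn 0.6 -> tool turn -0.6 q [ 0.26  0.38 -0.92  1.88  0.35  1.04  0.55] t 5.35
```

Request:
carry_out(
  motion="0 0.03 0.03 0.02 -0.6;0 0.055 0.055 0.04 -0.6;0 0.055 0.055 0.08 -0.6;0 0.055 0.055 0.12 -0.6;0 0.055 0.055 0.15 -0.6;0 0.055 0.055 0.17 -0.6;0 0.055 0.055 0.174 -0.6;0 0.055 0.055 0.174 -0.6",
)

```text
t: 6.35
tool_pos: [0.4299, 0.28, 0.0501]
eef_rot: [0.339, 3.118, 0.008]
contact_force: [0.2, -0.1, 0.6]
grip_width: 0.0103
```

```bash
python3 - <<'E'
from h import *
d=snap('wrist','w5.png'); print(sense()['grip_width'])
plan([.429,.28,.0085],77.6)
E
```

```text
0.01036837606556624
shift [ 0.0012 -0.0007  0.042 ] toolY az 77.6 tilt 0.48 worldturn -0.0 -> tool turn 0.0 q [-0.06  0.62 -0.74  2.02  0.62  0.73  0.17] t 6.4
```

View pics/w5.png

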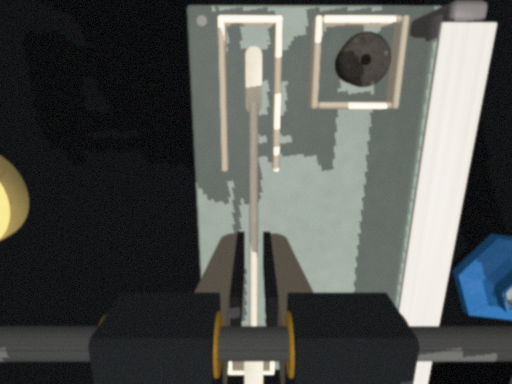

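The tip (254,50) lies between the compartment walls (columns 223 and 278), with its end clear of the end wall. Lowering it.

Request:
carry_out(
  motion="0 0.001 -0.001 0.02 0;0 0.001 -0.001 0.034 0;0 0.001 -0.001 0.040 0;0 0.001 -0.001 0.042 0;0 0.001 -0.001 0.042 0",
)

```text
t: 7.02
tool_pos: [0.4291, 0.2798, 0.0085]
eef_rot: [0.338, 3.117, 0.009]
contact_force: [-0.2, -0.1, -1.1]
grip_width: 0.0102
```

```bash
python3 - <<'E'
from h import *
d=snap('wrist','w6.png'); s=sense();print(s['grip_width'],s['tool_pos'],s['contact_force'])
E
```

```text
0.010676726814454158 [0.4292965  0.2799207  0.00865308] [-0.25382777 -0.30960181 -0.77893246]
```

View pics/w6.png

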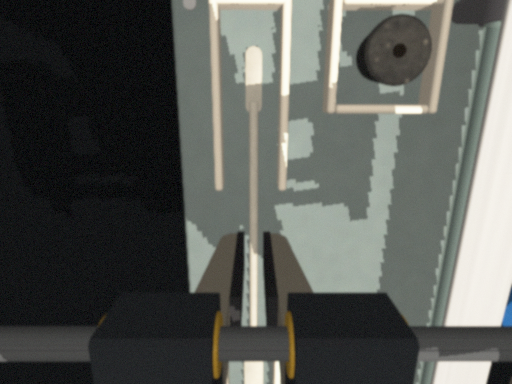

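It sits in the compartment, tip at column 254 between walls at 217 and 286. Releasing now.

Request:
carry_out(
  motion="0 0 0 0.001 0;0.3 0 0 0.001 0;0.3 0 0 0.001 0;0.3 0 0 0.001 0;0.3 0 0 -0.03 0;0.3 0 0 -0.08 0;0.3 0 0 -0.14 0;0.3 0 0 -0.19 0;0.3 -0.06 -0.05 -0.21 0;0.3 -0.06 -0.05 -0.21 0",
)

```text
t: 8.32
tool_pos: [0.4783, 0.214, 0.2198]
eef_rot: [0.346, 3.113, 0.008]
contact_force: [-0.2, 0.1, 0.0]
grip_width: 0.0276
```

```bash
python3 - <<'E'
from h import *
d=snap('wrist','w7.png'); s=sense();print(s['grip_width'],s['tool_pos'],s['t'])
cv2.imwrite('pics/w7c.png',cv2.resize(d['frame'][0:240,200:420],None,fx=2.5,fy=2.5,interpolation=cv2.INTER_CUBIC))
E
```

```text
0.02760751147559009 [0.47875864 0.21320991 0.21933489] 8.375
```

View pics/w7c.png

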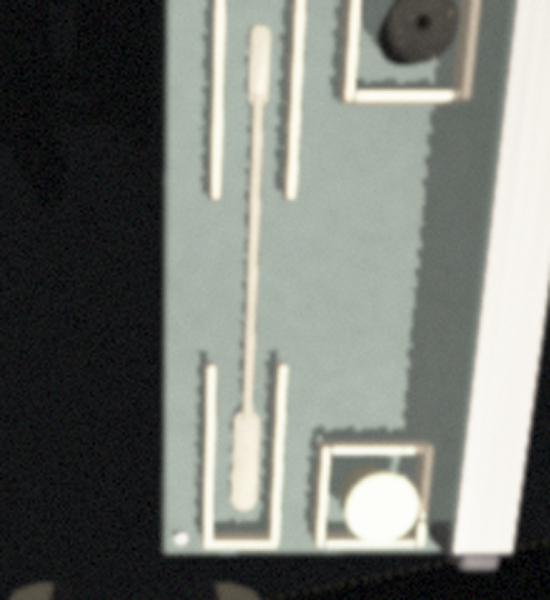

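The spatula lies flat and centred in the compartment, and both ends are clear of the end walls. Next I'll view the switch.

```bash
python3 - <<'E'
from h import *
plan([.43,-.42,.27],10)
E
```

```text
shift [-0.0926 -0.6281 -0.0534] toolY az 77.3 tilt 0.57 worldturn -67.3 -> tool turn 67.3 q [ 0.26  0.4  -0.92  1.87  0.37  1.04  0.54] t 8.38
```

Request:
carry_out(
  motion="0 -0.01 -0.06 -0.02 7;0 -0.02 -0.12 -0.035 14;0 -0.03 -0.18 -0.053 21;0 -0.04 -0.24 -0.053 28;0 -0.045 -0.30 -0.053 35;0 -0.055 -0.36 -0.053 42;0 -0.065 -0.42 -0.053 49;0 -0.07 -0.48 -0.053 56;0 -0.08 -0.54 -0.053 62;0 -0.09 -0.6 -0.053 67",
)

```text
t: 9.62
tool_pos: [0.4339, -0.3923, 0.2688]
eef_rot: [2.014, 2.407, 0.015]
contact_force: [1.3, -0.3, 0.7]
grip_width: 0.0009
```

Request:
carry_out(
  motion="0 0 0 0 0;0 0 0 0 0",
)

```text
t: 9.88
tool_pos: [0.4345, -0.3903, 0.2677]
eef_rot: [2.012, 2.411, 0.017]
contact_force: [-0.2, 0.1, -0.5]
grip_width: 0.0005
```

```bash
python3 - <<'E'
from h import *
d=snap('wrist','w8.png'); s=sense();print(s['grip_width'],s['tool_pos'],s['contact_force'])
plan([.403,-.28,.15],10)
E
```

```text
0.00023650947767382216 [ 0.4347297  -0.38981399  0.26817752] [ 0.46124861  1.17004482 -0.14822479]
shift [ 0.1131 -0.0125  0.1187] toolY az 10.4 tilt 0.61 worldturn -0.4 -> tool turn 0.4 q [ 1.06  0.35 -0.49  1.69  0.17  1.14  0.71] t 9.93
```

View pics/w8.png

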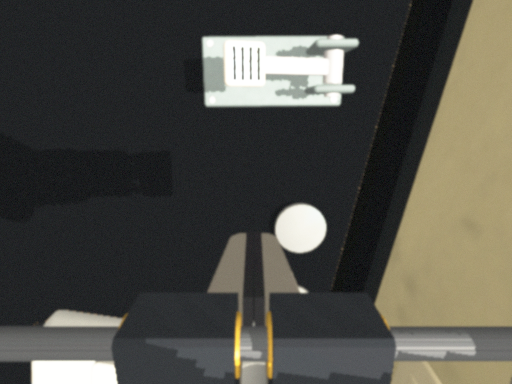

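The pad is visible at (245,63), with the plate's near corners at (203,38) and (206,106).

```bash
python3 - <<'E'
from h import *
d=np.load('pics/w8.npz')
f=d['frame'];cv2.imwrite('pics/w8c.png',cv2.resize(f[25:115,195:365],None,fx=4.5,fy=4.5,interpolation=cv2.INTER_CUBIC))
p=back(d,245.5,63.5,.104);print('pad',p)
a=back(d,203,38,.01);b=back(d,206,106.5,.01);print(a,b,np.linalg.norm(a-b)); c=(a+b)/2
u=(a-b)[:2]; print('switch y az',np.degrees(np.arctan2(u[1],u[0])))
n=np.array([u[1],-u[0]])/np.linalg.norm(u)
o=c[:2]+n*(.170-.055); print('origin',o)
E
```

```text
pad [ 0.40924513 -0.2788673   0.104     ]
[ 0.35191828 -0.25108463  0.01      ] [ 0.36636104 -0.32788571  0.01      ] 0.07814728913382936
switch y az 100.65032787969871
origin [ 0.4721586  -0.26823148]
```

View pics/w8c.png

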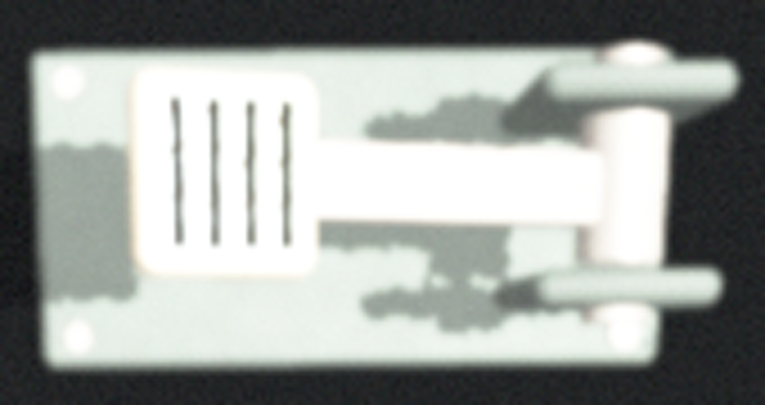

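```bash
python3 - <<'E'
from h import *
plan([.402,-.2802,.13],10.4)
E
```

```text
shift [ 0.113  -0.0137  0.1387] toolY az 10.4 tilt 0.61 worldturn 0.0 -> tool turn -0.0 q [ 1.06  0.35 -0.49  1.69  0.17  1.14  0.71] t 9.93
```

Request:
carry_out(
  motion="0 0.04 -0.005 0.02 0;0 0.08 -0.01 0.05 0;0 0.113 -0.0137 0.08 0;0 0.113 -0.0137 0.11 0;0 0.113 -0.0137 0.13 0;0 0.113 -0.0137 0.137 0;0 0.113 -0.0137 0.137 0",
)

```text
t: 10.8
tool_pos: [0.4023, -0.2793, 0.1319]
eef_rot: [2.009, 2.413, 0.017]
contact_force: [-0.7, 0.4, 0.1]
grip_width: 0.0004
```

```bash
python3 - <<'E'
from h import *
snap('wrist','w9.png');d=snap('side','s9.png'); s=sense();print(s['grip_width'],s['tool_pos'],s['contact_force'])
cv2.imwrite('pics/s9c.png',cv2.resize(d['frame'][150:270,190:320],None,fx=4.5,fy=4.5,interpolation=cv2.INTER_CUBIC))
plan([.402,-.2802,.08],10.4)
E
```

```text
0.0005147401928564513 [ 0.40269042 -0.28009866  0.1325145 ] [ 0.26430618 -0.56985996  0.42156891]
shift [-0.0002 -0.0012  0.0525] toolY az 10.4 tilt 0.63 worldturn -0.0 -> tool turn 0.0 q [ 0.97  0.36 -0.5   2.03  0.23  0.79  0.52] t 10.9
```

View pics/s9c.png

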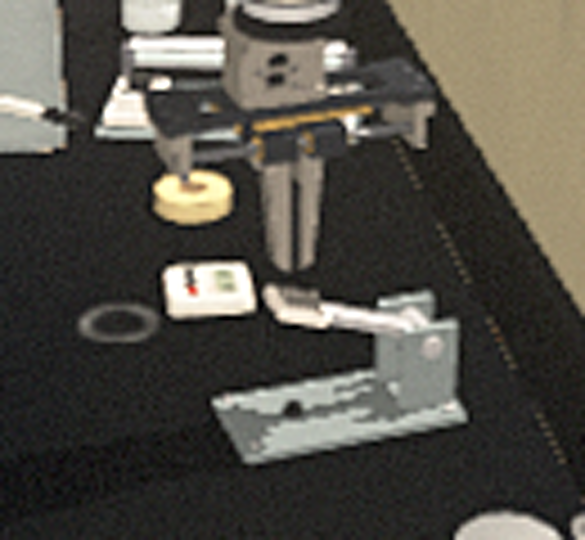

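View pics/w9.png

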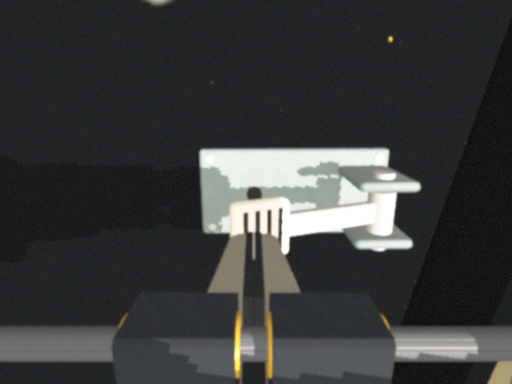

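The fingers sit directly over the pad in both views: side at (290,265) above the pad at (297,300), wrist over (258,220). Pressing gently, first to z≈0.08.

Request:
carry_out(
  motion="0 0 -0.001 0.015 0;0 0 -0.001 0.025 0;0 0 -0.001 0.035 0;0 0 -0.001 0.045 0;0 0 -0.001 0.052 0;0 0 -0.001 0.052 0",
  squeeze=20,
)

```text
t: 11.65
tool_pos: [0.4013, -0.2802, 0.0799]
eef_rot: [2.01, 2.412, 0.015]
contact_force: [-2.5, -0.3, 5.6]
grip_width: 0.0006
```

```bash
python3 - <<'E'
from h import *
d=snap('side','s10.png'); s=sense();print(s['grip_width'],s['tool_pos'],s['contact_force'])
cv2.imwrite('pics/s10c.png',cv2.resize(d['frame'][180:270,220:320],None,fx=5.5,fy=5.5,interpolation=cv2.INTER_CUBIC))
plan([.401,-.2805,.07],10.4)
E
```

```text
0.00032931023029981316 [ 0.40137879 -0.28019942  0.08008639] [-3.47907652  0.14643787  6.54405982]
shift [-0.0003 -0.0005  0.0101] toolY az 10.4 tilt 0.55 worldturn 0.0 -> tool turn -0.0 q [ 0.93  0.45 -0.46  2.07  0.3   0.68  0.46] t 11.7
```

View pics/s10c.png

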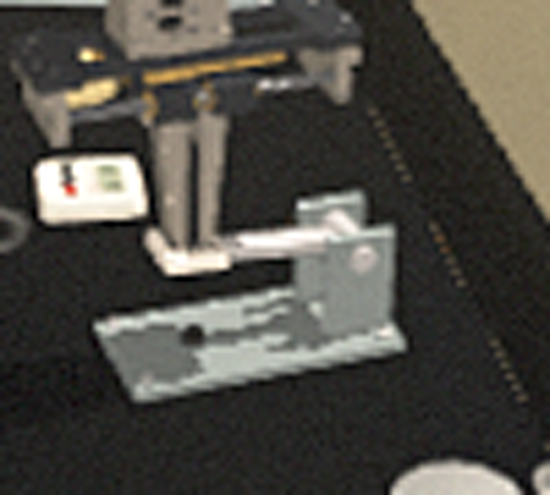

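Request:
carry_out(
  motion="0 0 0 0.004 0;0 0 0 0.007 0;0 0 0 0.0095 0;0 0 0 0.0095 0;0 0 0 0.0095 0;0 0 0 0.0095 0;0 0 0 0.0095 0;0 0 0 0.0095 0",
)

```text
t: 12.7
tool_pos: [0.4004, -0.2804, 0.0706]
eef_rot: [2.012, 2.413, 0.013]
contact_force: [-3.9, -1.3, 6.2]
grip_width: 0.0002
```

```bash
python3 - <<'E'
from h import *
d=snap('side','s11.png'); w=snap('scene','c11.png');snap('wrist','w11.png')
for i in range(3):
    s=sense();print(s['t'],s['tool_pos'],s['contact_force'])
cv2.imwrite('pics/s11c.png',cv2.resize(d['frame'][180:270,220:320],None,fx=5.5,fy=5.5,interpolation=cv2.INTER_CUBIC))
for ang in (.25,.35,.45):
  # expected pixels of lever centre line at 70 mm from pivot
  h=.35-ang; L=np.array([-.983,-.185]); piv=np.array([.498,-.262]); 
  print(ang,[proj(d,[*(piv+L*(r*np.cos(h))),.062+r*np.sin(h)]).round(1) for r in (0,.06,.12)])
E
```

```text
12.85 [ 0.40039668 -0.28040875  0.07052953] [-3.83026951 -0.03296993  6.81003593]
12.85 [ 0.40039668 -0.28040875  0.07052953] [-3.83026951 -0.03296993  6.81003593]
12.85 [ 0.40039668 -0.28040875  0.07052953] [-3.83026951 -0.03296993  6.81003593]
0.25 [array([281.7, 221.6]), array([264.8, 223. ]), array([247.3, 224.5])]
0.35 [array([281.7, 221.6]), array([264.7, 224.6]), array([247.1, 227.8])]
0.45 [array([281.7, 221.6]), array([264.7, 226.2]), array([247.3, 231. ])]
```

View pics/s11c.png

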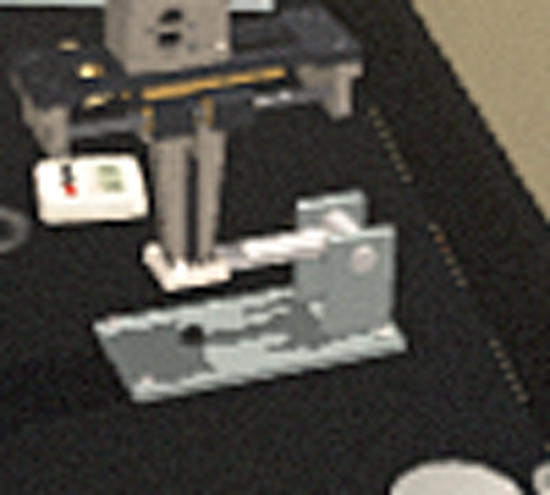

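View pics/c11.png

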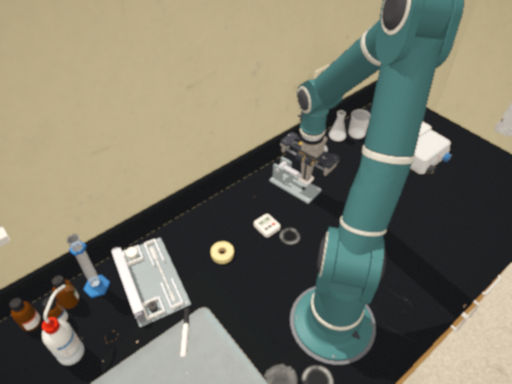

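Request:
carry_out(
  motion="0 0 0 0.0005 0;0 0 0 0.0005 0;0 0 0 0.0005 0;0 0 0 0.0005 0;0 0 0 0.0005 0;0 0 0 0.0005 0",
)

```text
t: 13.6
tool_pos: [0.4003, -0.2804, 0.0702]
eef_rot: [-2.012, -2.413, -0.012]
contact_force: [-3.7, 0.1, 7.3]
grip_width: 0.0004
```

```bash
python3 - <<'E'
from h import *
d=get_image('scene'); s=sense();print(s['t'],s['tool_pos'],s['contact_force'])
cv2.imwrite('pics/fin.png',cv2.resize(d['frame'][225:335,100:200],None,fx=5.4,fy=5.4,interpolation=cv2.INTER_CUBIC))
E
```

```text
13.65 [ 0.40032578 -0.28045517  0.07017073] [-2.63178314 -0.61717894  7.00233684]
```

View pics/fin.png

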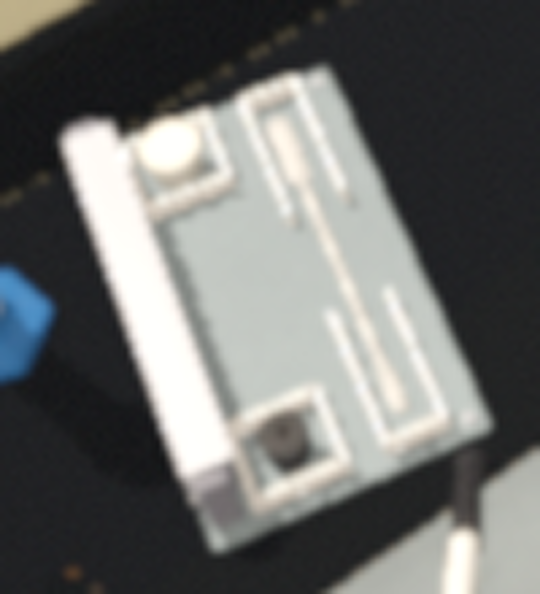

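The spatula lies from (287,130) to (397,400), inside the compartment. The lever force is about 7 N with the tip at 70 mm, which matches level. Handing in.

```bash
python3 -c "
from rig import *
print(sign_off())"
```

```text
the job is handed in; nothing more can be done
None
```

I laid the spatula flat in the tray's long compartment and let go of it. I then pressed the dead-man lever to about level with the closed fingers, and handed the job in at about 13.7 s while still holding it.

- **Spatula:** the last wrist and scene pictures show it centred between the compartment walls, clear of both ends and with nothing touching it.
- **Lever:** the fingertips were at z = 0.070 m, the height of the pad when the lever is level, with about 7 N pushing up. That matches the stated spring force at level. The lever angle was judged from these numbers and the side picture, since it cannot be read directly. There was also a sideways force of roughly 3–4 N along the lever, most likely friction on the pad, and the hold stayed steady.
- **Bystanders:** the timer and the tape roll look unmoved in the scene view. The petri dish was hidden by the arm in the last scene picture. In the last side pictures, taken while pressing, its visible edge is in the same place in both. The arm never came near it at low height.

No check failed.

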